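Sort the stain jar, press die and hand tools into their trays

ROBOT

A 7-joint arm with a two-finger parallel gripper is mounted at the origin on a cart in front of the work surface, level with it; the furniture and walls round the work are solid. World frame = base frame: x ahead of the robot, y to its left, z up, the work surface at z = 0. Lengths are in m, angles in rad, forces in N, time in s.
With the tool pointing down it reaches from about 0.425 to 1.025 m from the base axis. Payload 9.4 kg.
Tool frame: the origin (TCP) lies on the centre line of the jaws, within the pads' length; the fingertips stand 11 mm ahead of it and the grasp point (between the pads) lies 8 mm behind it; z points along the fingers, y is the line along which they close (so a half turn about z gives the same grasp; the last joint's range is limited). The gripper opens to 85 mm and grips with 20 to 120 N. Pads are 22 mm wide; open, the fingers measure 114 mm over their backs; the gripper's body (76 mm by 85 mm) begins 54 mm behind the grasp point. The pads swing forward as they close: fully open they stand 13 mm farther back than shut.
Start: joints at [-1.328, 0.599, -0.003, 1.599, 0.002, 0.943, -0.08], TCP at [0.228, 0.688, 0.242] pointing down, gripper open.
Joint ranges: [-2.57, 2.57], [-0.35, 1.97], [-1.29, 1.29], [0.11, 2.56], [-1.05, 4.19], [0.11, 1.86], [-2.63, 2.63]. Speed limits (rad/s): [2.22, 2.22, 3.01, 3.01, 3.14, 3.14, 3.14].

INTERFACE

Orientations are given as a rotation vector (axis times angle).
In Python, from cell import robot gives the robot as it stands. The module is installed in compiled form; this text tells all that it offers.
- The arm moves only by the tool jog_arm, never from a script. Its argument "deltas" is a list of rows, each a list of 7 numbers: the opening, from 0 (shut) to 1 (fully open), then the shift along the tool's x, y, z in mm, then the turn, a rotation vector about the tool's x, y, z in degrees. In form: [[fingers, x, y, z, ax, ay, az], ...]. A call has 1 to 20 rows; each row is the pose to reach, as a shift and turn from the pose commanded when the call began, along the tool's axes at that moment; what a row does not reach only later rows make up. A row lasts 1/12 s, in which the tool goes at most 41.7 mm and 7.16 degrees, less where a joint would pass 70% of its speed; a pose out of reach is approached as far as the arm can. A call with a gripper value outside its range is refused whole. The fingers move at their own pace and stop on an object; "squeeze" is the grip in N (left out, the last holds). Time passes only in rows, so rows that repeat a pose let the fingers close. It gives the time, the measured TCP pose, the force, the opening and the grip force at its end, in the units of the state.
- robot.observe(): the state, without advancing time (a new reading comes with each control period).
- robot.read_camera(name): name is "side" or "top"; returns a dict with "image" (400x640x3 uint8, red, green, blue), "fx", "fy", "cx", "cy" (pixels), "world_from_camera" (4x4, takes a point from camera to world coordinates). Camera axes: x right, y up, looking along -z (the intrinsics and any distortion apply to the point x, -y, -z); pixel columns grow to the right and rows downward; lengths in m; the calibration is good to about 2 mm. A picture is of the moment at which its call begins. There is no depth.
- robot.finish_job(): hands the job in; it is judged then, once.
Trained networks look in a picture, given as the dict that the camera call returned (one of the last four; its "shot" number tells which), for a name from the list of things; names that differ only in an ending like _2 or _b are one class to them, and where a whole thing is asked for, a point or a joint stands for the part that bears it (a point fixed in the world has none). Each returns a list of dicts, best first, with "conf" (0 to 1); they miss things now and then, are a little off and sometimes report something else, mostly with a low value. They report only what shows in the picture. A call takes as long as a camera call. They do not tell look-alikes from the thing itself.
- robot.search_frame(name, picture): "at" ([row, column] as shares, 0 to 1, of the picture: columns of its width, rows of its height, amid what is visible of it).
- robot.spot_point(name, picture): "at" ([row, column] as shares, 0 to 1, of the picture: columns of its width, rows of its height: a listed point, or the origin of a listed thing).
The state is a dict: "time_s": time; "qpos": joint angles; "qvel": joint speeds; "effort": joint torques, N m; "tcp_pos": TCP position; "tcp_rot": TCP orientation; "ft_force": force on the tool from outside, world axes, zero at the start; "ft_torque": the same for the moment, N m; "grip_width": opening from 0.0 (shut) to 1.0 (fully open); "gripper_force": force on a finger pad.
Only numpy, scipy, OpenCV 4.12 (cv2) and the standard library are available. Lean on these libraries where they do the work, as an engineer would, in place of code of your own. Each camera call takes 0.05 s, during which the arm holds its last target. There are 200 camera calls.

TASK

Put these things back in the trays where they belong: the dark jar in the round tray, the steel press die in the square tray (the two now stand in each other's trays, each of which has room for only one, so set one aside on clear bench first), the pin vice in the short lane of the two-lane tray and the marker in its long lane. Jar and die shall stand upright on the tray floors, and pin vice and marker lie flat on the lane floors, along the lanes. Keep the jar upright all the time and set it down gently rather than dropping it, and leave the vial and the red case where they are.

Things in the scene. Friction and masses are not known exactly. Their poses are not given: they have to be found in the camera images.
- dark_jar: Round glass jar of dark, nearly black stain with a clear cap, 43 mm diameter, 80 mm tall (body up to 66 mm, cap 41 mm diameter above), 0.12 kg or so, standing. Starts in the square tray. Origin: centre of its underside, z up along the jar.
- press_die: Plain bare-steel press die, a round sleeve of 30 mm diameter, 79 mm tall, about 0.31 kg, standing. Starts in the round tray. Origin: centre of its underside, z up along the die.
- pin_vice: Pin vice: slim light metal hand tool with knurled grip and a tapered nose, 105 mm long, 13 mm wide and high, lying on the bench. Origin: under its middle, on its underside; its length runs along its y axis; z up.
- marker: Marker pen, white barrel with a black cap, 137 mm long, 12 mm wide, 13 mm high, lying on the bench. Origin: under its middle, on its underside; its length runs along its y axis; z up.
- round_tray: Round grey plastic tray, fixed to the bench, where the jar belongs: 76 mm outer and 68 mm inner diameter, 14 mm high, floor 4 mm thick. Origin: centre of its underside.
- square_tray: Square grey plastic tray, fixed to the bench, where the die belongs: 72 x 72 mm outside, 64 x 64 mm inside, 14 mm high, floor 4 mm thick. Origin: centre of its underside; x and y along its sides.
- lane_tray: Grey plastic tray with two lanes side by side, fixed to the bench; walls 4 mm thick and 14 mm high, floor 4 mm thick, lanes along its x axis, open above. Its y axis points to the side of the long lane. Long lane: inside 164 x 62 mm, centred at (0, +33) mm in the tray's frame. Short lane: inside 124 x 62 mm, centred at (-20, -33) mm; the ends at -x are flush. Origin: on its underside, midway along the long lane, under the wall between the lanes.
- vial: Bystander: small glass vial with a white cap, 16 mm diameter, 51 mm tall, standing loose on the bench. Origin: centre of its underside.
- red_case: Bystander: closed red case, 86 (x) x 109 (y) x 35 mm, loose on the bench. Origin: centre of its underside.
There are look-alikes about, which are no part of the job. Leave any purple look-alike of the marker alone.

How it is judged:
By the outcome, as a careful person would: the job done as asked, in the order asked, and still so for the second after the job is handed in, with the robot touching nothing.
It also fails if it takes over 122 s, if anything falls off the work surface, if the arm or the gripper's body presses on something with over 40 N, if the wrist force passes 120 N, or if a joint passes its speed limit or range.

## Working session

There is one attempt and no reset: what is moved stays moved. The work goes in short steps, Python scripts to look and compute and a tool call to move; the robot and the scene stay as the last step left them, time stands still between calls to the robot, and variables do not carry over. Pictures are saved under pics/ and viewed, at most 14 in all, crops included, and the job is handed in when it is done.

Besides the shell and the picture viewer there is one more tool, called after "Emit:" as a command line: name --pt "numbers of a row" for each row, then --argument value for the rest. jog_arm: Moves the arm, as the interface text tells. Its arguments: {"type":"object","properties":{"deltas":{"type":"array"},"squeeze":{"type":"number"}},"required":["deltas"]}

```bash
mkdir -p pics; cat > h.py <<'E'
import numpy as np, cv2
from cell import robot
def ray(p,at):
    h,w=p["image"].shape[:2]; r,c=at[0]*h,at[1]*w
    T=np.array(p["world_from_camera"])
    d=T[:3,:3]@np.array([(c-p["cx"])/p["fx"],-(r-p["cy"])/p["fy"],-1.]); return T[:3,3],d
def hit(p,at,z):
    o,d=ray(p,at); return o+d*(z-o[2])/d[2]
def px(p,r,c,z): return hit(p,(r/400,c/640),z)
def proj(p,X):
    T=np.linalg.inv(np.array(p["world_from_camera"])); q=T[:3,:3]@np.array(X)+T[:3,3]
    return np.array([p["cy"]-p["fy"]*q[1]/-q[2], p["cx"]+p["fx"]*q[0]/-q[2]])
def save(p,n): cv2.imwrite("pics/"+n,p["image"][:,:,::-1])
E
python3 - <<'E'
from h import *
np.set_printoptions(precision=3,suppress=True)
names="dark_jar press_die pin_vice marker round_tray square_tray lane_tray vial red_case".split()
for cam in("top","side"):
    p=robot.read_camera(cam); save(p,cam+"0.png"); print(cam,[k for k in p], np.array(p["world_from_camera"]),p["fx"])
    for n in names:
        for f in("spot_point","search_frame"):
            for d in getattr(robot,f)(n,p)[:4]:
                print(n,f,round(d["conf"],2),np.array(d["at"])*[400,640],hit(p,d["at"],0.0))
s=robot.observe();print(s["tcp_pos"],s["tcp_rot"],s["time_s"])
E
```

```text
top ['image', 'fx', 'fy', 'cx', 'cy', 'world_from_camera', 'shot'] [[-0.02   0.999 -0.05   0.336]
 [-1.    -0.02  -0.    -0.183]
 [-0.001  0.05   0.999  1.404]
 [ 0.     0.     0.     1.   ]] 439.9040388287914
dark_jar spot_point 0.56 [194.08  197.568] [0.451 0.189 0.   ]
dark_jar spot_point 0.56 [196.4   199.296] [0.444 0.183 0.   ]
dark_jar spot_point 0.42 [241.2   343.616] [ 0.292 -0.275  0.   ]
dark_jar search_frame 0.56 [193.8   193.408] [0.452 0.202 0.   ]
press_die spot_point 0.46 [176.6   155.904] [0.51  0.322 0.   ]
press_die spot_point 0.18 [238.48  342.912] [ 0.3   -0.273  0.   ]
press_die search_frame 0.68 [173.68  151.168] [0.52  0.337 0.   ]
pin_vice spot_point 0.42 [189.4   381.888] [ 0.454 -0.401  0.   ]
pin_vice search_frame 0.43 [191.92  383.424] [ 0.446 -0.406  0.   ]
marker spot_point 0.64 [158.68  379.776] [ 0.554 -0.397  0.   ]
marker spot_point 0.49 [212.2 467.2] [ 0.376 -0.671  0.   ]
marker search_frame 0.65 [209.68  468.096] [ 0.384 -0.674  0.   ]
marker search_frame 0.41 [158.8   378.816] [ 0.553 -0.394  0.   ]
round_tray spot_point 0.64 [178.6   154.432] [
[... 1584 characters left out ...]
4 0.325 0.   ]
round_tray spot_point 0.49 [303.   342.08] [0.322 0.247 0.   ]
round_tray spot_point 0.19 [282.2   300.416] [0.45  0.176 0.   ]
round_tray search_frame 0.57 [319.72  278.208] [0.498 0.317 0.   ]
square_tray spot_point 0.5 [284.28  303.808] [0.439 0.183 0.   ]
square_tray search_frame 0.83 [286.52  299.904] [0.449 0.193 0.   ]
lane_tray spot_point 0.81 [203.28  296.512] [ 0.5   -0.195  0.   ]
lane_tray search_frame 0.9 [200.08  303.488] [ 0.477 -0.215  0.   ]
vial spot_point 0.4 [301.6  343.68] [0.318 0.242 0.   ]
vial search_frame 0.5 [298.88 340.8 ] [0.326 0.232 0.   ]
red_case spot_point 0.9 [193.12  354.368] [ 0.294 -0.267  0.   ]
[0.228 0.688 0.242] [0.5   3.101 0.   ] 1.9
```

View pictures.

View pics/top0.png

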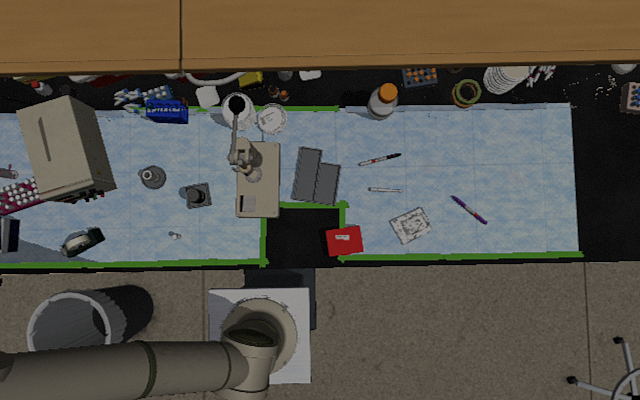

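View pics/side0.png

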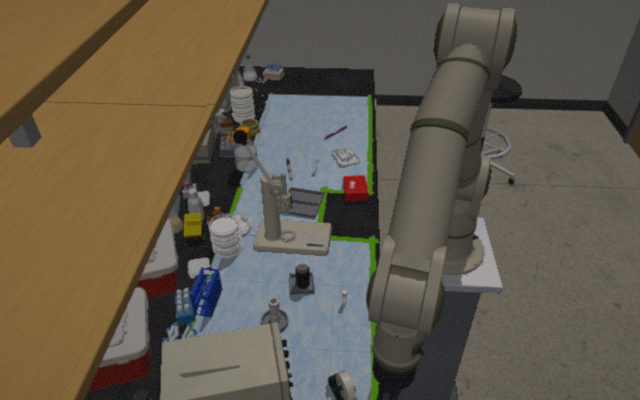

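```bash
python3 - <<'E'
import cv2,numpy as np
a=cv2.imread("pics/top0.png");s=cv2.imread("pics/side0.png")
f=lambda i,r0,r1,c0,c1,k:cv2.resize(i[r0:r1,c0:c1],None,fx=k,fy=k,interpolation=cv2.INTER_CUBIC)
A=f(a,140,260,280,440,5);cv2.imwrite("pics/c1.png",A)
B=f(a,150,250,120,285,4.8);cv2.imwrite("pics/c2.png",B)
C=f(s,120,345,230,370,2.6);cv2.imwrite("pics/c3.png",C);print(A.shape,B.shape,C.shape)
E
```

```text
(600, 800, 3) (480, 792, 3) (585, 364, 3)
```

View pics/c1.png

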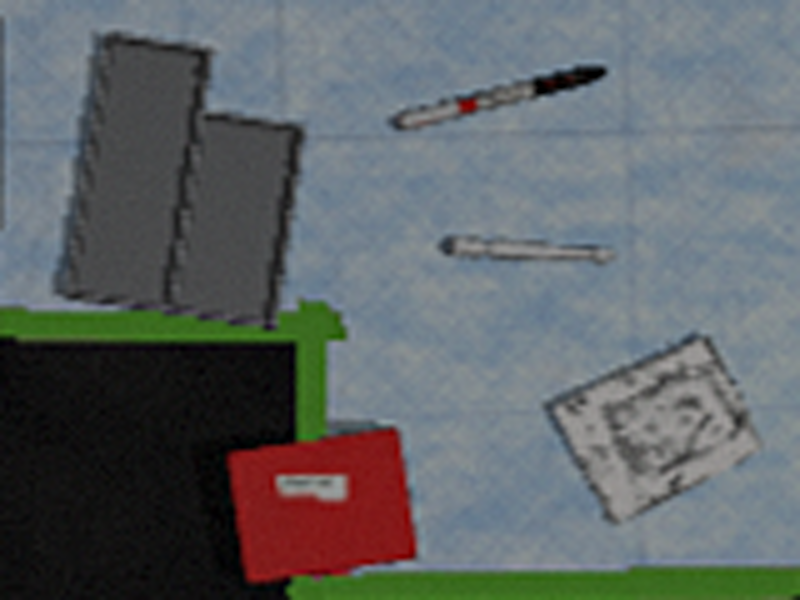

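View pics/c2.png

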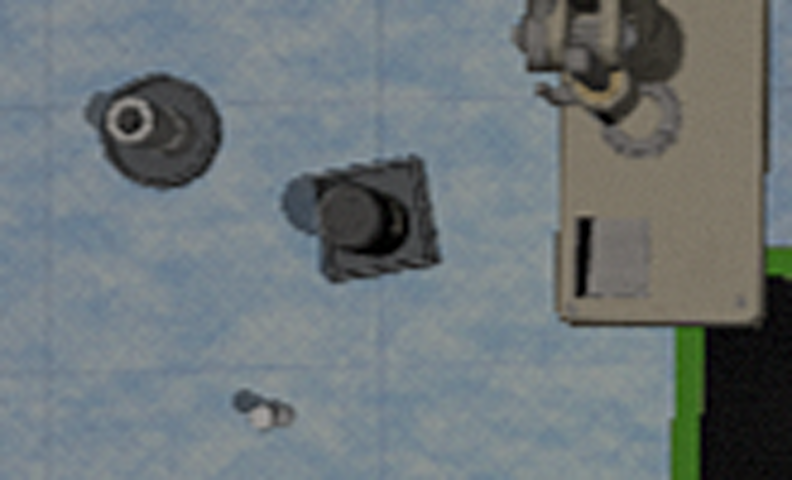

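View pics/c3.png

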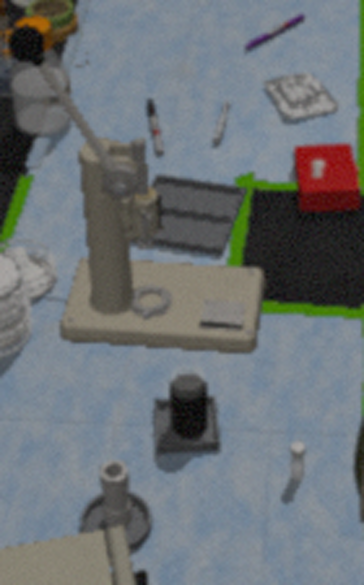

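```bash
cat >> h.py <<'E'
def tri(pa,a,pb,b):
    o1,d1=ray(pa,(a[0]/400,a[1]/640));o2,d2=ray(pb,(b[0]/400,b[1]/640))
    t=np.linalg.lstsq(np.c_[d1,-d2],o2-o1,rcond=None)[0]
    A=o1+t[0]*d1;B=o2+t[1]*d2; return (A+B)/2,np.linalg.norm(A-B)
E
python3 - <<'E'
from h import *
np.set_printoptions(precision=4,suppress=True)
t=robot.read_camera("top");s=robot.read_camera("side")
c1=lambda x,y,z:px(t,y/5+140,x/5+280,z)
c2=lambda x,y:(y/4.8+150,x/4.8+120)
c3=lambda x,y:(y/2.6+120,x/2.6+230)
print("lane corners");L=[c1(*q,.014) for q in[(100,35),(210,48),(205,116),(302,126),(273,325),(57,292)]];print(np.array(L))
print("marker",c1(395,124,.006),c1(605,72,.006)," vice",c1(442,246,.006),c1(613,255,.006))
print("jar top",px(t,*c2(352,212),.084),"sq tray corners",[px(t,*c2(*q),.014) for q in[(315,180),(418,157),(440,263),(330,280)]])
print("die top",px(t,*c2(129,120),.083),"round tray ext",[px(t,*c2(*q),.014) for q in[(104,130),(221,130),(163,75),(163,187)]])
print("vial",px(t,*c2(262,415),.051))
print("press base",[px(t,*c2(*q),.03) for q in[(558,320),(765,325),(768,0)]])
print("knob",tri(t,(104,237),s,c3(27,43)))
print("column top",[px(s,*c3(105,150),z) for z in(.2,.25,.3,.35)])
print("ram",[px(t,160,242,z) for z in(.2,.25,.3,.35)])
print("box corner",[px(t,187,116,z) for z in(0,.1,.2)],[px(t,120,95,z) for z in(.1,.2)])
print("box side img top right corner",[px(s,322,277,z) for z in(.1,.15,.2,.25)])
for X in [(.505,.323,0),(.445,.187,0),(.58,.2,0)]: print(X,proj(t,X),proj(s,X))
E
```

```text
lane corners
[[ 0.5939 -0.142   0.014 ]
 [ 0.5841 -0.2118  0.014 ]
 [ 0.5406 -0.2078  0.014 ]
 [ 0.533  -0.2693  0.014 ]
 [ 0.4068 -0.248   0.014 ]
 [ 0.4304 -0.1117  0.014 ]]
marker [ 0.5342 -0.3292  0.006 ] [ 0.565  -0.4644  0.006 ]  vice [ 0.4554 -0.3572  0.006 ] [ 0.4475 -0.466   0.006 ]
jar top [0.4443 0.1794 0.084 ] sq tray corners [array([0.4718, 0.223 , 0.014 ]), array([0.4856, 0.1548, 0.014 ]), array([0.4152, 0.1409, 0.014 ]), array([0.4054, 0.2135, 0.014 ])]
die top [0.5052 0.3196 0.083 ] round tray ext [array([0.5077, 0.3624, 0.014 ]), array([0.5062, 0.285 , 0.014 ]), array([0.5436, 0.3233, 0.014 ]), array([0.4691, 0.3234, 0.014 ])]
vial [0.318  0.2469 0.051 ]
press base [array([0.3756, 0.0607, 0.03  ]), array([ 0.3697, -0.074 ,  0.03  ]), array([ 0.5827, -0.0793,  0.03  ])]
knob (array([ 0.6268, -0.0082,  0.3914]), np.float64(0.001919397897984575))
column top [array([ 0.5633, -0.0753,  0.2   ]), array([ 0.5502, -0.0084,  0.25  ]), array([0.5371, 0.0584, 0.3   ]), array([0.524 , 0.1252, 0.35  ])]
ram [array([0.5264, 0.0129, 0.2   ]), array([0.5185, 0.0048, 0.25  ]), array([ 0.5106, -0.0034,  0.3   ]), array([ 0.5027, -0.0115,  0.35  ])]
box corner [array([0.4792, 0.4501, 0.    ]), array([0.469, 0.405, 0.1  ]), array([0.4587, 0.3599, 0.2   ])] [array([0.6719, 0.4686, 0.1   ]), array([0.6461, 0.4186, 0.2   ])]
box side img top right corner [array([0.4843, 0.4007, 0.1   ]), array([0.4762, 0.4384, 0.15  ]), array([0.4681, 0.476 , 0.2   ]), array([0.4601, 0.5136, 0.25  ])]
(0.505, 0.323, 0) [178.1909 155.6651] [321.2045 275.4691]
(0.445, 0.187, 0) [196.0097 198.1956] [285.1196 301.5789]
(0.58, 0.2, 0) [154.2059 193.8725] [286.2645 256.1223]
```

```bash
cat >> h.py <<'E'
from scipy.spatial.transform import Rotation as R
def rel(P,yaw):
    "tool-frame shift mm and turn deg; yaw = world angle (deg) of tool y"
    s=robot.observe();Rc=R.from_rotvec(s["tcp_rot"]); a=np.radians(yaw)
    y=np.array([np.cos(a),np.sin(a),0]);z=np.array([0,0,-1.]);Rt=R.from_matrix(np.c_[np.cross(y,z),y,z])
    print(P,(Rc.inv().apply(np.array(P)-s["tcp_pos"])*1000).round(1),np.degrees((Rc.inv()*Rt).as_rotvec()).round(1))
E
python3 - <<'E'
from h import *
rel((.506,.321,.2),90);rel((.506,.321,.042),90)
E
```

```text
(0.506, 0.321, 0.2) [-379.4 -261.2   42.3] [  0.    0.  -18.3]
(0.506, 0.321, 0.042) [-379.4 -261.2  200.3] [  0.    0.  -18.3]
```

Emit:
jog_arm --pt "1 -30 -20 0 0 0 -2" --pt "1 -60 -41 0 0 0 -4" --pt "1 -90 -62 0 0 0 -6" --pt "1 -120 -83 0 0 0 -8" --pt "1 -150 -103 0 0 0 -10" --pt "1 -180 -124 0 0 0 -12" --pt "1 -210 -145 5 0 0 -14" --pt "1 -240 -165 10 0 0 -16" --pt "1 -270 -186 15 0 0 -18.3" --pt "1 -300 -207 20 0 0 -18.3" --pt "1 -330 -227 30 0 0 -18.3" --pt "1 -355 -245 36 0 0 -18.3" --pt "1 -370 -255 42 0 0 -18.3" --pt "1 -379.5 -261 42 0 0 -18.3" --pt "1 -379.5 -261 42 0 0 -18.3" --pt "1 -379.5 -261 42 0 0 -18.3" --squeeze 60

```text
time_s: 3.33
tcp_pos: [0.5061, 0.3219, 0.2006]
tcp_rot: [0.001, 3.141, 0.001]
ft_force: [-0.3, 0.1, 0.1]
grip_width: 0.997
gripper_force: 0.0
```

Emit:
jog_arm --pt "1 0 0 30 0 0 0" --pt "1 0 0 60 0 0 0" --pt "1 0 0 90 0 0 0" --pt "1 0 0 115 0 0 0" --pt "1 0 0 135 0 0 0" --pt "1 0 0 150 0 0 0" --pt "1 0 -1 158 0 0 0" --pt "1 0 -1 158 0 0 0" --pt "0 0 -1 158 0 0 0" --pt "0 0 -1 158 0 0 0" --pt "0 0 -1 158 0 0 0" --pt "0 0 -1 158 0 0 0" --pt "0 0 -1 158 0 0 0" --pt "0 0 -1 158 0 0 0" --pt "0 0 -1 158 0 0 0" --pt "0 0 -1 158 0 0 0" --pt "0 0 -1 158 0 0 0" --pt "0 0 -1 158 0 0 0"

```text
time_s: 4.83
tcp_pos: [0.5066, 0.3205, 0.0433]
tcp_rot: [0.001, 3.14, 0.002]
ft_force: [0.5, 0.2, 5.7]
grip_width: 0.333
gripper_force: 58.4
```

Emit:
jog_arm --pt "0 0 0 -15 0 0 0" --pt "0 0 0 -35 0 0 0" --pt "0 -5 -8 -50 0 0 0" --pt "0 -15 -24 -60 0 0 0" --pt "0 -27 -44 -60 0 0 0" --pt "0 -39 -63 -60 0 0 0" --pt "0 -51 -83 -60 0 0 0" --pt "0 -62 -100 -60 0 0 0" --pt "0 -69 -112 -55 0 0 0" --pt "0 -74 -120 -45 0 0 0" --pt "0 -74 -120 -32 0 0 0" --pt "0 -74 -120 -20 0 0 0" --pt "0 -74 -120 -10 0 0 0" --pt "0 -74 -120 -4 0 0 0" --pt "0 -74 -120 0 0 0 0" --pt "0 -74 -120 2 0 0 0" --pt "0 -74 -120 4 0 0 0" --pt "0 -74 -120 4 0 0 0"

```text
time_s: 6.33
tcp_pos: [0.5797, 0.2008, 0.0393]
tcp_rot: [-0.001, 3.142, 0.0]
ft_force: [-2.3, 0.3, 4.8]
grip_width: 0.334
gripper_force: 60.2
```

Emit:
jog_arm --pt "0.6 0 0 0 0 0 0" --pt "0.8 0 0 0 0 0 0" --pt "1 0 0 0 0 0 0" --pt "1 0 0 0 0 0 0" --pt "1 0 0 0 0 0 0" --pt "1 0 0 0 0 0 0" --pt "1 0 0 -20 0 0 0" --pt "1 0 0 -50 0 0 0" --pt "1 0 0 -85 0 0 0" --pt "1 0 0 -120 0 0 0" --pt "1 0 0 -145 0 0 0" --pt "1 0 0 -150 0 0 0" --pt "1 0 0 -150 0 0 0"

```text
time_s: 7.42
tcp_pos: [0.581, 0.2004, 0.1904]
tcp_rot: [0.001, 3.138, 0.002]
ft_force: [0.3, 0.9, -0.4]
grip_width: 0.997
gripper_force: 0.0
```

```bash
python3 - <<'E'
from h import *
np.set_printoptions(precision=4,suppress=True)
t=robot.read_camera("top");s=robot.read_camera("side")
for n in("dark_jar","press_die","square_tray","round_tray"):
    for c,p in(("t",t),("s",s)):
        for d in robot.spot_point(n,p)[:2]: print(n,c,round(d["conf"],2),hit(p,d["at"],0.0 if n=="press_die" else .004)[:2])
A=np.hstack([cv2.resize(p["image"][a:b,c:d],(400,400),interpolation=cv2.INTER_CUBIC) for p,a,b,c,d in((t,130,230,140,240),(s,230,340,230,340))])
cv2.imwrite("pics/d1.png",A[:,:,::-1])
rel((.445,.183,.19),90); print(robot.observe()["grip_width"])
E
```

```text
dark_jar t 0.56 [0.4424 0.1988]
dark_jar s 0.72 [0.4541 0.1925]
press_die t 0.49 [0.5937 0.2031]
press_die s 0.49 [0.5762 0.1893]
press_die s 0.44 [ 0.4543 -0.3991]
square_tray t 0.86 [0.4478 0.1814]
square_tray t 0.61 [0.4513 0.1955]
square_tray s 0.79 [0.4373 0.1911]
square_tray s 0.49 [ 0.4563 -0.381 ]
round_tray t 0.45 [0.5062 0.3214]
round_tray s 0.67 [0.5125 0.333 ]
(0.445, 0.183, 0.19) [134.9 -17.1  -2.3] [-0.  -0.1 -0. ]
0.9974222780260463
```

View pics/d1.png

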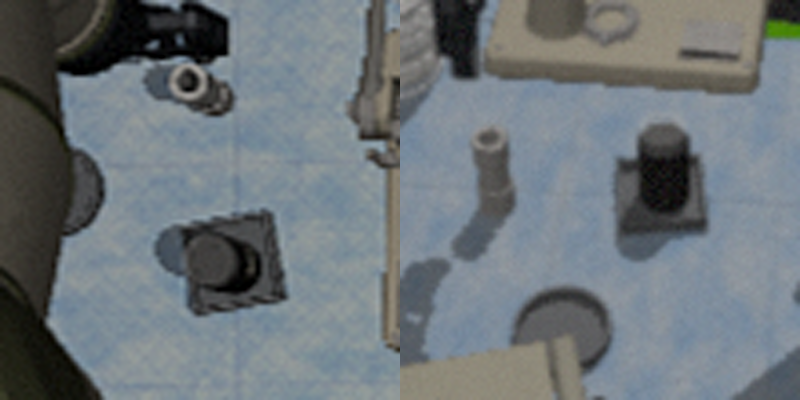

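Emit:
jog_arm --pt "1 25 -4 0 0 0 0" --pt "1 60 -8 0 0 0 0" --pt "1 95 -13 0 0 0 0" --pt "1 120 -16 0 0 0 0" --pt "1 134 -18 15 0 0 0" --pt "1 134 -18 45 0 0 0" --pt "1 134 -18 75 0 0 0" --pt "1 134 -18 105 0 0 0" --pt "1 134 -18 125 0 0 0" --pt "1 134 -18 140 0 0 0" --pt "1 134 -18 147 0 0 0" --pt "1 134 -18 147 0 0 0" --pt "0.8 134 -18 147 0 0 0" --pt "0.7 134 -18 147 0 0 0" --pt "0.6 134 -18 147 0 0 0" --pt "0.6 134 -18 147 0 0 0" --squeeze 40

```text
time_s: 9.25
tcp_pos: [0.4466, 0.1823, 0.0422]
tcp_rot: [0.001, 3.14, 0.001]
ft_force: [0.4, 0.4, -0.4]
grip_width: 0.601
gripper_force: 0.0
```

Emit:
jog_arm --pt "0.55 0 0 0 0 0 0" --pt "0.5 0 0 0 0 0 0" --pt "0.45 0 0 0 0 0 0" --pt "0.3 0 0 0 0 0 0" --pt "0.2 0 0 0 0 0 0" --pt "0 0 0 0 0 0 0" --pt "0 0 0 0 0 0 0" --pt "0 0 0 0 0 0 0" --pt "0 0 0 0 0 0 0"

```text
time_s: 10.0
tcp_pos: [0.4466, 0.1827, 0.042]
tcp_rot: [0.0, 3.14, 0.002]
ft_force: [-0.4, 0.4, 10.1]
grip_width: 0.495
gripper_force: 39.2
```

Emit:
jog_arm --pt "0 0 0 -6 0 0 0" --pt "0 0 0 -18 0 0 0" --pt "0 0 0 -34 0 0 0" --pt "0 -3 7 -46 0 0 0" --pt "0 -9 20 -54 0 0 0" --pt "0 -17 40 -56 0 0 0" --pt "0 -26 60 -56 0 0 0" --pt "0 -34 80 -56 0 0 0" --pt "0 -43 100 -56 0 0 0" --pt "0 -51 120 -54 0 0 0" --pt "0 -56 133 -48 0 0 0" --pt "0 -59 140 -40 0 0 0" --pt "0 -60 141 -31 0 0 0" --pt "0 -60 141 -22 0 0 0" --pt "0 -60 141 -14 0 0 0" --pt "0 -60 141 -9 0 0 0" --pt "0 -60 141 -6 0 0 0" --pt "0 -60 141 -4 0 0 0" --pt "0 -60 141 -3 0 0 0" --pt "0 -60 141 -2 0 0 0"

```text
time_s: 11.67
tcp_pos: [0.5063, 0.3231, 0.0434]
tcp_rot: [0.001, 3.141, 0.0]
ft_force: [0.7, -0.2, -1.6]
grip_width: 0.493
gripper_force: 40.7
```

```bash
python3 - <<'E'
from h import *
s=robot.observe();print(s["tcp_pos"],s["ft_force"],s["grip_width"])
E
```

```text
[0.50627922 0.32306539 0.04342948] [ 0.71510751 -0.23991738 -1.6372894 ] 0.49295283082943214
```

Emit:
jog_arm --pt "0 0 0 0.5 0 0 0" --pt "0 0 0 1 0 0 0" --pt "0 0 0 1.3 0 0 0" --pt "0 0 0 1.6 0 0 0" --pt "0 0 0 1.8 0 0 0" --pt "0 0 0 1.8 0 0 0"

```text
time_s: 12.17
tcp_pos: [0.5062, 0.3232, 0.0422]
tcp_rot: [0.001, 3.141, 0.0]
ft_force: [-1.5, -0.6, 5.8]
grip_width: 0.493
gripper_force: 41.2
```

Contact made; release slowly and rise, then go to the die.

Emit:
jog_arm --pt "0.52 0 0 0 0 0 0" --pt "0.56 0 0 0 0 0 0" --pt "0.62 0 0 0 0 0 0" --pt "0.75 0 0 0 0 0 0" --pt "0.9 0 0 0 0 0 0" --pt "1 0 0 0 0 0 0" --pt "1 0 0 0 0 0 0" --pt "1 0 0 -15 0 0 0" --pt "1 0 0 -40 0 0 0" --pt "1 0 0 -75 0 0 0" --pt "1 0 0 -105 0 0 0" --pt "1 -10 -15 -120 0 0 0" --pt "1 -25 -42 -122 0 0 0" --pt "1 -42 -70 -122 0 0 0" --pt "1 -60 -98 -122 0 0 0" --pt "1 -74 -120 -122 0 0 0" --pt "1 -74 -123 -122 0 0 0" --pt "1 -74 -123 -122 0 0 0"

```text
time_s: 13.67
tcp_pos: [0.5808, 0.1977, 0.1634]
tcp_rot: [0.007, 3.142, -0.001]
ft_force: [-0.8, 1.4, -0.3]
grip_width: 1.0
gripper_force: 0.0
```

Emit:
jog_arm --pt "1 0 0 25 0 0 0" --pt "1 0 0 55 0 0 0" --pt "1 0 0 85 0 0 0" --pt "1 0 0 105 0 0 0" --pt "1 0 0 118 0 0 0" --pt "1 0 0 124 0 0 0" --pt "1 0 0 124 0 0 0" --pt "0.5 0 0 124 0 0 0" --pt "0.3 0 0 124 0 0 0" --pt "0 0 0 124 0 0 0" --pt "0 0 0 124 0 0 0" --pt "0 0 0 124 0 0 0" --pt "0 0 0 124 0 0 0" --pt "0 0 0 124 0 0 0" --pt "0 0 0 124 0 0 0" --pt "0 0 0 124 0 0 0" --squeeze 60

```text
time_s: 15.0
tcp_pos: [0.5806, 0.2003, 0.0405]
tcp_rot: [0.001, 3.14, 0.001]
ft_force: [-0.7, -1.1, 5.3]
grip_width: 0.333
gripper_force: 58.4
```

Emit:
jog_arm --pt "0 0 0 -15 0 0 0" --pt "0 0 0 -35 0 0 0" --pt "0 6 -1 -50 0 0 0" --pt "0 20 -3 -60 0 0 0" --pt "0 42 -5 -60 0 0 0" --pt "0 65 -8 -60 0 0 0" --pt "0 88 -11 -60 0 0 0" --pt "0 110 -14 -60 0 0 0" --pt "0 125 -16 -57 0 0 0" --pt "0 134 -17 -50 0 0 0" --pt "0 134 -17 -38 0 0 0" --pt "0 134 -17 -26 0 0 0" --pt "0 134 -17 -16 0 0 0" --pt "0 134 -17 -10 0 0 0" --pt "0 134 -17 -7 0 0 0" --pt "0 134 -17 -5 0 0 0" --pt "0 134 -17 -4 0 0 0" --pt "0 134 -17 -4 0 0 0"

```text
time_s: 16.5
tcp_pos: [0.4461, 0.1831, 0.0444]
tcp_rot: [0.001, 3.141, 0.0]
ft_force: [-2.0, -0.8, 8.1]
grip_width: 0.33
gripper_force: 60.7
```

Emit:
jog_arm --pt "0.5 0 0 0 0 0 0" --pt "0.8 0 0 0 0 0 0" --pt "1 0 0 0 0 0 0" --pt "1 0 0 0 0 0 0" --pt "1 0 0 0 0 0 0" --pt "1 0 0 0 0 0 0" --pt "1 0 0 -20 0 0 0" --pt "1 0 0 -50 0 0 0" --pt "1 0 0 -85 0 0 0" --pt "1 0 0 -120 0 0 0" --pt "1 0 0 -155 0 0 0" --pt "1 0 0 -190 0 0 0" --pt "1 0 0 -225 0 0 0" --pt "1 0 0 -260 0 0 0" --pt "1 0 0 -295 0 0 0" --pt "1 0 0 -330 0 0 0" --pt "1 0 0 -360 0 0 0" --pt "1 0 0 -376 0 0 0" --pt "1 0 0 -376 0 0 0"

```text
time_s: 18.08
tcp_pos: [0.447, 0.1837, 0.4232]
tcp_rot: [0.001, 3.136, 0.004]
ft_force: [0.9, 0.1, 0.2]
grip_width: 0.998
gripper_force: 0.0
```

```bash
python3 - <<'E'
from h import *
np.set_printoptions(precision=4,suppress=True)
L=np.array([[ 0.5939,-0.142],[0.5841,-0.2118],[0.5406,-0.2078],[0.533,-0.2693],[0.4068,-0.248],[0.4304,-0.1117]])
M=np.array([[86,68],[86,-2],[46,-2],[46,-68],[-86,-68],[-86,68]])/1000
lc,mc=L.mean(0),M.mean(0);H=(M-mc).T@(L-lc);a=np.arctan2(H[0,1]-H[1,0],H[0,0]+H[1,1])
Q=np.array([[np.cos(a),-np.sin(a)],[np.sin(a),np.cos(a)]]);o=lc-Q@mc
print("yaw",np.degrees(a),"org",o,"res",L-(M@Q.T+o));print("short",Q@[-.02,-.033]+o,"long",Q@[0,.033]+o)
t=robot.read_camera("top");s=robot.read_camera("side")
A=np.hstack([cv2.resize(p["image"][a:b,c:d],(400,400),interpolation=cv2.INTER_CUBIC) for p,a,b,c,d in((t,140,240,130,230),(s,230,340,230,340))])
cv2.imwrite("pics/d2.png",A[:,:,::-1])
for n in("pin_vice","marker","lane_tray"):
    for c,p in(("t",t),("s",s)):
        for d in robot.spot_point(n,p)[:2]: print(n,c,round(d["conf"],2),hit(p,d["at"],0)[:2])
g=t["image"].astype(int)
def axis(r0,r1,c0,c1,m):
    rr,cc=np.nonzero(m[r0:r1,c0:c1]);P=np.array([px(t,r+r0+.5,c+c0+.5,.006)[:2] for r,c in zip(rr,cc)])
    c=P.mean(0);w,V=np.linalg.eigh(np.cov((P-c).T));d=V[:,1];k=(P-c)@d
    print(len(P),"mid",c+d*(k.max()+k.min())/2,"len",np.ptp(k),"ang",np.degrees(np.arctan2(d[1],d[0]))%180)
m=(g[...,2]-g[...,0])<12
axis(150,168,352,408,m);axis(184,195,362,410,m)
s=robot.observe();print(s["tcp_pos"],s["qpos"])
E
```

```text
yaw -10.051467965254524 org [ 0.4998 -0.1951] res [[-0.0025  0.0012]
 [-0.      0.0003]
 [-0.0042 -0.0027]
 [-0.0002  0.0008]
 [ 0.0035 -0.001 ]
 [ 0.0034  0.0014]]
short [ 0.4744 -0.2241] long [ 0.5056 -0.1626]
pin_vice t 0.52 [ 0.4537 -0.4062]
pin_vice s 0.62 [ 0.4495 -0.409 ]
marker t 0.67 [ 0.5625 -0.3936]
marker t 0.63 [ 0.3841 -0.6711]
marker s 0.57 [ 0.376  -0.6869]
lane_tray t 0.65 [ 0.4965 -0.1977]
lane_tray t 0.56 [ 0.5548 -0.3925]
lane_tray s 0.96 [ 0.4994 -0.2037]
139 mid [ 0.5493 -0.3969] len 0.13519730398357716 ang 102.88628993327028
115 mid [ 0.4515 -0.4131] len 0.14961080100490315 ang 85.29473718987872
[0.4458 0.1831 0.4185] [-0.3874  0.13   -0.1372  1.8871  0.0195  1.1275  1.0386]
```

View pics/d2.png

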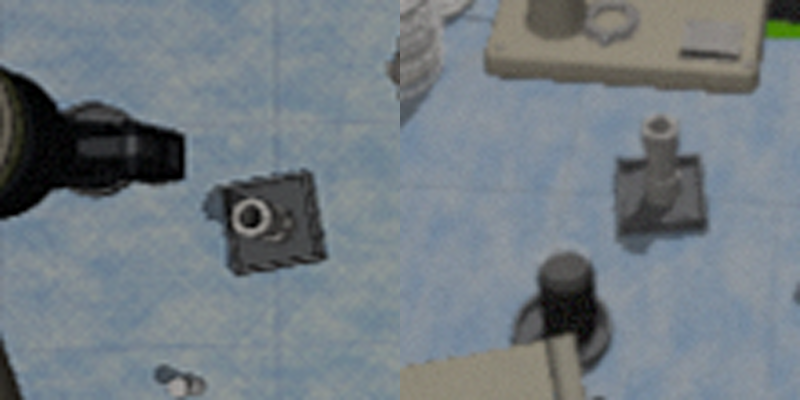

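Emit:
jog_arm --pt "1 0 -20 0 0 0 3" --pt "1 0 -50 0 0 0 8" --pt "1 0 -85 0 0 0 13" --pt "1 0 -120 0 0 0 18" --pt "1 0 -155 0 0 0 23" --pt "1 0 -190 0 0 0 28" --pt "1 0 -225 0 0 0 33" --pt "1 0 -260 0 0 0 39" --pt "1 0 -295 0 0 0 45" --pt "1 0 -330 0 0 0 51" --pt "1 0 -365 0 0 0 57" --pt "1 0 -400 0 0 0 63" --pt "1 0 -435 0 0 0 69" --pt "1 0 -470 20 0 0 75" --pt "1 0 -505 45 0 0 81" --pt "1 -3 -540 75 0 0 87" --pt "1 -5 -570 105 0 0 94" --pt "1 -5 -590 130 0 0 94" --pt "1 -5 -595 150 0 0 94" --pt "1 -5 -595 150 0 0 94"

```text
time_s: 20.15
tcp_pos: [0.4481, -0.4126, 0.2648]
tcp_rot: [-2.297, -2.133, 0.005]
ft_force: [-0.5, 0.9, -0.9]
grip_width: 1.0
gripper_force: 0.0
```

```bash
python3 - <<'E'
from h import *
rel((.4515,-.412,.1),-4);rel((.4515,-.412,.014),-4);s=robot.observe();print(s["tcp_pos"],s["tcp_rot"],s["qpos"][6])
E
```

```text
(0.4515, -0.412, 0.1) [  0.4   4.5 164.7] [-0.4 -0.1 -0.2]
(0.4515, -0.412, 0.014) [2.000e-01 5.100e+00 2.507e+02] [-0.4 -0.1 -0.2]
[ 0.44814356 -0.41261032  0.26476432] [-2.2971342  -2.13285194  0.00462501] 0.8297961643642652
```

Emit:
jog_arm --pt "0.5 0 0 30 0 0 0" --pt "0.5 0 0 65 0 0 0" --pt "0.5 0 0 100 0 0 0" --pt "0.5 0 0 135 0 0 0" --pt "0.5 0 0 165 0 0 0" --pt "0.5 0 0 190 0 0 0" --pt "0.5 0 0 205 0 0 0" --pt "0.5 0 0 210 0 0 0" --pt "0.5 0 0 210 0 0 0" --pt "0.5 0 0 210 0 0 0" --squeeze 40

```text
time_s: 20.98
tcp_pos: [0.4514, -0.412, 0.0608]
tcp_rot: [2.297, 2.141, 0.001]
ft_force: [0.5, -0.5, 0.3]
grip_width: 0.503
gripper_force: 0.0
```

```bash
python3 - <<'E'
from h import *
rel((.4515,-.412,.0145),-4);s=robot.observe();print(s["tcp_pos"],s["tcp_rot"])
t=robot.read_camera("top");p=robot.read_camera("side")
A=np.hstack([cv2.resize(p["image"][a:b,c:d],(400,400),interpolation=cv2.INTER_CUBIC) for p,a,b,c,d in((t,140,220,350,430),(p,130,210,270,350))])
cv2.imwrite("pics/d3.png",A[:,:,::-1])
E
```

```text
(0.4515, -0.412, 0.0145) [ 0.1  0.  46.3] [ 0.1  0.  -0. ]
[ 0.45143669 -0.41202071  0.06076715] [2.29708783e+00 2.14139142e+00 5.64882043e-04]
```

View pics/d3.png

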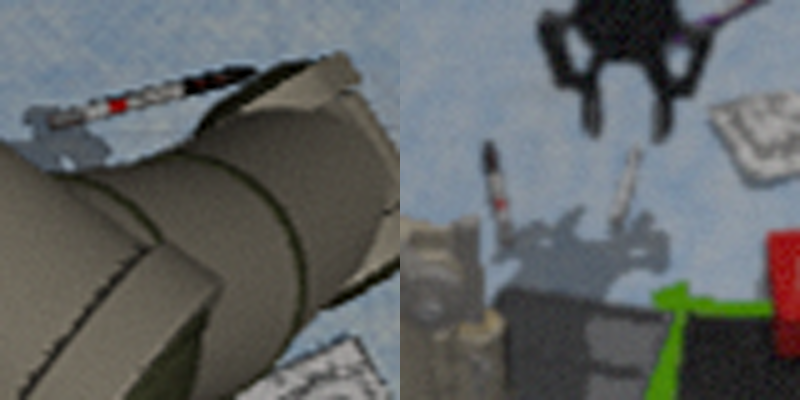

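Emit:
jog_arm --pt "0.5 0 0 15 0 0 0" --pt "0.5 0 0 30 0 0 0" --pt "0.5 0 0 40 0 0 0" --pt "0.5 0 0 45 0 0 0" --pt "0.5 0 0 45 0 0 0" --pt "0.35 0 0 45 0 0 0" --pt "0.2 0 0 45 0 0 0" --pt "0 0 0 45 0 0 0" --pt "0 0 0 45 0 0 0" --pt "0 0 0 45 0 0 0" --pt "0 0 0 45 0 0 0"

```text
time_s: 22.0
tcp_pos: [0.4512, -0.4122, 0.0154]
tcp_rot: [2.297, 2.141, 0.0]
ft_force: [-0.9, 0.2, 6.4]
grip_width: 0.132
gripper_force: 40.7
```

Emit:
jog_arm --pt "0 0 0 -15 0 0 0" --pt "0 0 0 -40 0 0 0" --pt "0 0 0 -65 0 0 0" --pt "0 10 0 -80 0 0 -5" --pt "0 25 1 -80 0 0 -11" --pt "0 45 2 -80 0 0 -18" --pt "0 65 3 -80 0 0 -25" --pt "0 85 4 -80 0 0 -32" --pt "0 105 5 -80 0 0 -39" --pt "0 125 6 -80 0 0 -46" --pt "0 145 7 -80 0 0 -53" --pt "0 160 8 -80 0 0 -60" --pt "0 175 9 -80 0 0 -67" --pt "0 185 10 -75 0 0 -74" --pt "0 189 10 -65 0 0 -80" --pt "0 189 10 -50 0 0 -84" --pt "0 189 10 -35 0 0 -84" --pt "0 189 10 -30 0 0 -84" --pt "0 189 10 -30 0 0 -84"

```text
time_s: 23.58
tcp_pos: [0.4735, -0.2238, 0.0436]
tcp_rot: [-0.275, -3.128, -0.001]
ft_force: [-0.4, 0.7, -0.9]
grip_width: 0.131
gripper_force: 39.9
```

```bash
python3 - <<'E'
from h import *
rel((.4744,-.2241,.0195),80);s=robot.observe();print(s["tcp_pos"],s["grip_width"])
t=robot.read_camera("top");p=robot.read_camera("side")
A=np.hstack([cv2.resize(p["image"][a:b,c:d],(400,400),interpolation=cv2.INTER_CUBIC) for p,a,b,c,d in((t,140,220,280,360),(p,150,230,260,340))])
cv2.imwrite("pics/d4.png",A[:,:,::-1])
E
```

```text
(0.4744, -0.2241, 0.0195) [-1.  -0.2 24.1] [ 0.  -0.1 -0. ]
[ 0.47351734 -0.22378887  0.04364227] 0.13068343544008337
```

View pics/d4.png

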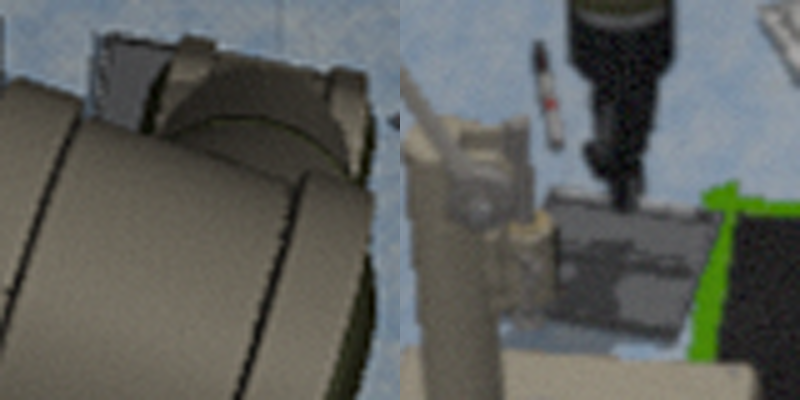

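Emit:
jog_arm --pt "0 0 0 8 0 0 0" --pt "0 0 0 15 0 0 0" --pt "0 0 0 20 0 0 0" --pt "0 0 0 22 0 0 0" --pt "0 0 0 23.5 0 0 0" --pt "0 0 0 24 0 0 0" --pt "0 0 0 24 0 0 0"

```text
time_s: 24.27
tcp_pos: [0.4741, -0.224, 0.0204]
tcp_rot: [-0.274, -3.129, -0.0]
ft_force: [0.3, 0.6, -0.0]
grip_width: 0.138
gripper_force: 39.9
```

Emit:
jog_arm --pt "0 0 0 0.5 0 0 0" --pt "0 0 0 1 0 0 0" --pt "0 0 0 1 0 0 0" --pt "0.2 0 0 1 0 0 0" --pt "0.25 0 0 1 0 0 0" --pt "0.28 0 0 1 0 0 0" --pt "0.28 0 0 1 0 0 0" --pt "0.28 0 0 1 0 0 0" --pt "0.28 0 0 -10 0 0 0" --pt "0.28 0 0 -30 0 0 0" --pt "0.28 0 0 -60 0 0 0" --pt "0.28 0 0 -90 0 0 0" --pt "0.28 0 0 -120 0 0 0" --pt "0.28 0 0 -130 0 0 0" --pt "0.28 0 0 -130 0 0 0"

```text
time_s: 25.52
tcp_pos: [0.4752, -0.2246, 0.1538]
tcp_rot: [0.275, 3.124, -0.002]
ft_force: [0.2, -0.1, -0.0]
grip_width: 0.276
gripper_force: 0.0
```

```bash
python3 - <<'E'
from h import *
rel((.549,-.397,.15),13);rel((.549,-.397,.06),13);rel((.549,-.397,.0155),13);s=robot.observe();print(s["tcp_pos"],s["ft_force"],s["grip_width"])
E
```

```text
(0.549, -0.397, 0.15) [-102.7 -156.9    4.6] [ 0.1  0.3 67. ]
(0.549, -0.397, 0.06) [-102.2 -156.8   94.6] [ 0.1  0.3 67. ]
(0.549, -0.397, 0.0155) [-102.  -156.8  139. ] [ 0.1  0.3 67. ]
[ 0.47520776 -0.22457602  0.15383941] [ 0.17574319 -0.09214321 -0.00389887] 0.2757022879471563
```

Emit:
jog_arm --pt "0.5 -6 -10 0 0 0 5" --pt "0.5 -18 -28 0 0 0 12" --pt "0.5 -32 -49 0 0 0 19" --pt "0.5 -46 -70 0 0 0 26" --pt "0.5 -60 -91 0 0 0 33" --pt "0.5 -74 -112 0 0 0 40" --pt "0.5 -86 -131 0 0 0 47" --pt "0.5 -95 -146 10 0 0 54" --pt "0.5 -102 -156 25 0 0 61" --pt "0.5 -102.5 -157 45 0 0 67" --pt "0.5 -102.5 -157 65 0 0 67" --pt "0.5 -102.5 -157 85 0 0 67" --pt "0.5 -102.5 -157 92 0 0 67" --pt "0.5 -102.5 -157 92 0 0 67" --pt "0.5 -102.5 -157 92 0 0 67"

```text
time_s: 26.77
tcp_pos: [0.5474, -0.3964, 0.0582]
tcp_rot: [-1.956, -2.457, 0.0]
ft_force: [-0.1, -0.3, 0.1]
grip_width: 0.502
gripper_force: 0.0
```

```bash
python3 - <<'E'
from h import *
rel((.549,-.397,.0155),13)
t=robot.read_camera("top");p=robot.read_camera("side")
A=np.hstack([cv2.resize(p["image"][a:b,c:d],(400,400),interpolation=cv2.INTER_CUBIC) for p,a,b,c,d in((t,140,220,285,365),(p,130,210,250,330))])
cv2.imwrite("pics/d5.png",A[:,:,::-1])
E
```

```text
(0.549, -0.397, 0.0155) [-1.   1.4 42.7] [-0.1 -0.  -0. ]
```

View pics/d5.png

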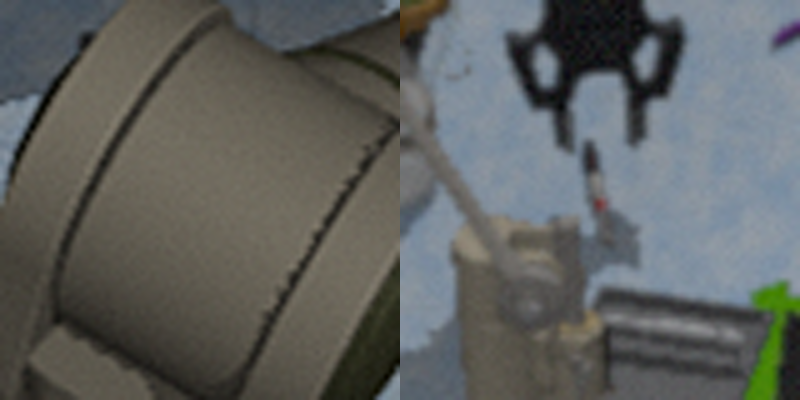

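Emit:
jog_arm --pt "0.5 -1 1 15 0 0 0" --pt "0.5 -1 1 28 0 0 0" --pt "0.5 -1 1 38 0 0 0" --pt "0.5 -1 1 42 0 0 0" --pt "0.5 -1 1 42.5 0 0 0" --pt "0.35 -1 1 42.5 0 0 0" --pt "0.2 -1 1 42.5 0 0 0" --pt "0 -1 1 42.5 0 0 0" --pt "0 -1 1 42.5 0 0 0" --pt "0 -1 1 42.5 0 0 0" --pt "0 -1 1 42.5 0 0 0"

```text
time_s: 27.78
tcp_pos: [0.5492, -0.3973, 0.0165]
tcp_rot: [1.956, 2.458, 0.0]
ft_force: [-0.2, -0.1, 2.6]
grip_width: 0.112
gripper_force: 40.2
```

```bash
python3 - <<'E'
from h import *
rel((.5056,-.1626,.12),80);rel((.5056,-.1626,.02),80)
E
```

```text
(0.5056, -0.1626, 0.12) [ 238.5   10.3 -103.6] [  0.    0.1 -67. ]
(0.5056, -0.1626, 0.02) [238.5  10.2  -3.6] [  0.    0.1 -67. ]
```

Emit:
jog_arm --pt "0 0 0 -15 0 0 0" --pt "0 0 0 -40 0 0 0" --pt "0 0 0 -65 0 0 0" --pt "0 8 0 -80 0 0 -4" --pt "0 22 1 -80 0 0 -9" --pt "0 42 2 -80 0 0 -15" --pt "0 65 3 -80 0 0 -21" --pt "0 90 4 -80 0 0 -28" --pt "0 115 5 -80 0 0 -35" --pt "0 140 6 -80 0 0 -42" --pt "0 165 7 -80 0 0 -49" --pt "0 188 8 -80 0 0 -56" --pt "0 207 9 -80 0 0 -62" --pt "0 222 10 -75 0 0 -67" --pt "0 233 10 -65 0 0 -67" --pt "0 238 10 -50 0 0 -67" --pt "0 238.5 10 -35 0 0 -67" --pt "0 238.5 10 -28 0 0 -67" --pt "0 238.5 10 -28 0 0 -67" --pt "0 238.5 10 -28 0 0 -67"

```text
time_s: 29.45
tcp_pos: [0.5052, -0.1629, 0.0444]
tcp_rot: [-0.275, -3.129, 0.001]
ft_force: [-0.2, -0.4, -1.0]
grip_width: 0.115
gripper_force: 39.8
```

```bash
python3 - <<'E'
from h import *
rel((.5056,-.1626,.0205),80);s=robot.observe();print(s["tcp_pos"],s["grip_width"])
p=robot.read_camera("side")
cv2.imwrite("pics/d6.png",cv2.resize(p["image"][140:240,250:350],(500,500),interpolation=cv2.INTER_CUBIC)[:,:,::-1])
E
```

```text
(0.5056, -0.1626, 0.0205) [-0.4  0.3 23.9] [-0. -0. -0.]
[ 0.50516621 -0.16286228  0.04439021] 0.11513347890986533
```

View pics/d6.png

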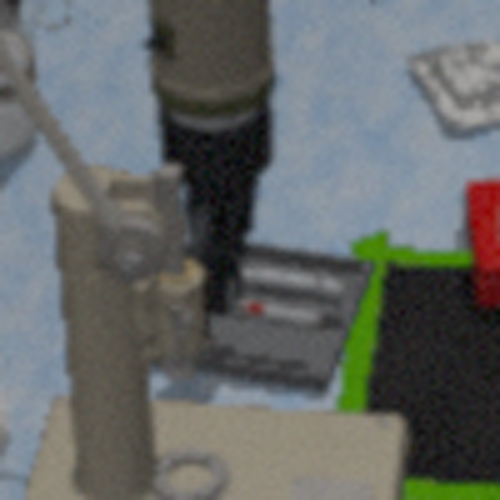

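Marker held over the long lane (red band at ~(308,255)), and the vice lies in the short lane behind it (~(275,290)). Lowering.

Emit:
jog_arm --pt "0 0 0 8 0 0 0" --pt "0 0 0 15 0 0 0" --pt "0 0 0 20 0 0 0" --pt "0 0 0 22 0 0 0" --pt "0 0 0 23 0 0 0" --pt "0 0 0 24 0 0 0" --pt "0 0 0 24 0 0 0"

```text
time_s: 30.08
tcp_pos: [0.5048, -0.1625, 0.0204]
tcp_rot: [-0.274, -3.129, 0.0]
ft_force: [-1.2, 0.4, 6.5]
grip_width: 0.111
gripper_force: 40.6
```

Emit:
jog_arm --pt "0.15 0 0 0 0 0 0" --pt "0.2 0 0 0 0 0 0" --pt "0.25 0 0 0 0 0 0" --pt "0.28 0 0 0 0 0 0" --pt "0.28 0 0 0 0 0 0" --pt "0.28 0 0 0 0 0 0" --pt "0.28 0 0 -10 0 0 0" --pt "0.28 0 0 -30 0 0 0" --pt "0.28 0 0 -60 0 0 0" --pt "0.28 0 0 -95 0 0 0" --pt "0.28 0 0 -120 0 0 0" --pt "0.28 10 -30 -130 0 0 0" --pt "0.28 10 -65 -130 0 0 0" --pt "0.28 10 -100 -130 0 0 0" --pt "0.28 10 -140 -130 0 0 0" --pt "0.28 10 -180 -130 0 0 0" --pt "0.28 10 -220 -130 0 0 0" --pt "0.28 10 -255 -130 0 0 0" --pt "0.28 10 -270 -130 0 0 0" --pt "0.28 10 -270 -130 0 0 0"

```text
time_s: 31.75
tcp_pos: [0.4461, -0.4313, 0.1505]
tcp_rot: [0.284, 3.129, -0.004]
ft_force: [-0.4, -0.5, -0.4]
grip_width: 0.28
gripper_force: 0.0
```

```bash
python3 - <<'E'
from h import *
t=robot.read_camera("top");p=robot.read_camera("side")
f=lambda p,a,b,c,d:cv2.resize(p["image"][a:b,c:d],(400,300),interpolation=cv2.INTER_CUBIC)
A=np.vstack([np.hstack([f(t,140,212,282,378),f(t,145,244,130,262)]),np.hstack([f(p,170,230,260,340),f(p,235,340,225,365)])])
cv2.imwrite("pics/e1.png",A[:,:,::-1]);s=robot.observe();print(s["tcp_pos"],s["time_s"])
E
```

```text
[ 0.4479296  -0.42634535  0.15026579] 31.85
```

View pics/e1.png

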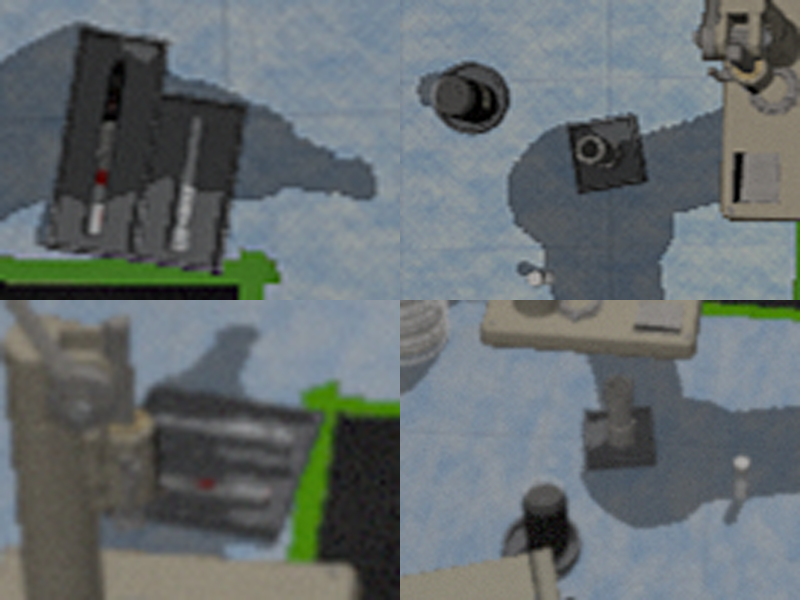

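The final view shows all four in place: marker in the long lane (e1 ~(145,105)), vice in the short lane (~(180,190)), jar in the round tray and die in the square tray, both upright. The vial hasn't moved.

```bash
python3 -c "
from cell import robot
print(robot.finish_job())"
```

```text
the job is handed in; nothing more can be done
None
```

The job is handed in after about 32 s of robot time: in the final pictures the jar stands in the round tray, the die in the square tray, the pin vice lies in the short lane and the marker in the long lane, with the vial and red case never touched.

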